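# Set the nest gap to the gauge mark with the knurled wheel

## Task

Set the gap of the assembly nest: with a fingertip on top of the knurled wheel, roll it stroke by stroke until the sliding jaw has closed in so far that its pointer stands opposite the point of the gauge mark on the front scale. Move the jaw only by the wheel and never touch the jaw itself; grasp or lift nothing, leave the gilded package in the gap and everything else where it is, and take the hand clear at the end.

Things in the scene. Friction and masses are not known exactly. Their poses are not given: they have to be found in the camera images.
- nest: assembly nest fixed to the bench: aluminium base plate 200x240x12 mm; origin at the centre of its underside. x away from the robot (yaw within 0.4 rad), y left along the slide. Fixed jaw at right: inner face y -75 mm, x -72 to 5 mm, top 38 mm high. Scale bar along the front, x -86 mm. Wheel housing at the back: x 21 to 69, y -42 to 42 mm, top 66 mm above the bench; the wheel stands 12 mm proud
- wheel_top (a point): highest point of the knurled wheel, 78 mm above the bench, at x 45, y 0 mm in the nest frame (a fixed point; its axes are the nest's). Nothing on the nest is higher. The dark steel wheel, radius 30 mm, 24 mm wide, turns about an axle parallel to nest x, 30 mm below this point
- wheel: the wheel; origin on its axle at its middle, 48 mm above the bench; rigid, in fixed bearings. The jaw moves the same way as the wheel's top, 12 mm a radian: a 40 mm fingertip travel at the rim moves it 16 mm; top to nest -y (right) closes, rolling back opens. About 1.2 N at the rim turns it, 5 to 10 N of finger pressure gives grip enough; it stays where it is left
- jaw: the sliding jaw, 77x14 mm, top 38 mm above the bench, with carriage, rack and pointer; slides along nest y on the base plate; inner face 7 mm to the right of its origin. Closes towards nest -y
- jaw_pointer (a point): tip of the jaw's dark pointer, which lies over the scale bar and points to the robot, 28.5 mm above the bench; moves with the jaw along nest y; starts left of the gauge mark by 20 to 55 mm
- gauge_mark: dark steel saddle tab 14 mm wide fixed in front of the scale bar, its point facing the jaw's pointer; origin on the bench level, 87.3 mm behind its tip (towards nest +x)
- gauge_tip (a point): tip of the gauge mark, 28.5 mm above the bench; its axes are the nest's. The setting is right when the jaw's pointer has the same nest y as this tip; the tips then stand 2.6 mm apart, point to point
- package_nest: loose gilded package 29x48x16 mm standing on the base plate in the gap, near the fixed jaw; the jaw does not reach it at the mark but will push it if closed 15 mm or more too far
- package_side: loose gilded package 29x48x16 mm standing on the base plate left of the wheel
- board_left: loose grey carrier board 92x49x12 mm on the bench to the left
- board_right: loose grey carrier board 92x49x12 mm on the bench to the right
- pen: loose white vacuum pick-up pen 154 mm long on the bench to the right

How it is judged:
By the outcome, as a careful person would: the job done as asked, in the order asked, and still so for the second after the job is handed in, with the robot touching nothing.
It also fails if it takes over 48 s, if anything falls off the work surface, if the arm or the gripper's body presses on something with over 40 N, if the wrist force passes 120 N, or if a joint passes its speed limit or range.

## Robot

A 6-joint arm with a two-finger parallel gripper is mounted at the origin on a cart in front of the work surface, level with it; the furniture and walls round the work are solid. World frame = base frame: x ahead of the robot, y to its left, z up, the work surface at z = 0. Lengths are in m, angles in rad, forces in N, time in s.
With the tool pointing down it reaches from about 0.35 to 0.925 m from the base axis. Payload 6.4 kg.
Tool frame: the origin (TCP) lies between the finger pads; the fingertips stand 22 mm ahead of it and the grasp point (between the pads) lies 3 mm ahead of it; z points along the fingers, y is the line along which they close (so a half turn about z gives the same grasp; the last joint's range is limited). The gripper opens to 94 mm and grips with 3 to 60 N. Pads are 16 mm wide; open, the fingers measure 119 mm over their backs; the gripper's body (75 mm by 177 mm) begins 78 mm behind the grasp point.
Start: joints at [1.007, 0.245, 1.558, -0, 1.339, -0.174], TCP at [0.247, 0.601, 0.227] pointing down, gripper open.
Joint ranges: [-3.13, 3.13], [-1.02, 2.26], [0.13, 2.54], [-0.95, 4.09], [0.21, 2.88], [-2.74, 2.74]. Speed limits (rad/s): [2.57, 2.57, 3.14, 3.14, 3.14, 3.14].

## Interface

Orientations are given as a unit quaternion [x, y, z, w].
In Python, from bench import manip gives the robot as it stands.
- The arm moves only by the shell command python3 -m inch 'ROWS' [OPENING] [FORCE]. ROWS is JSON, a list of rows, each a list of 6 numbers: the shift along the world's x, y, z in m, then the turn, a rotation vector about the world's x, y, z in rad. A call has 1 to 10 rows; each row is the pose to reach, as a shift and turn from the pose commanded when the call began; what a row does not reach only later rows make up. A row lasts 1/10 s, in which the tool goes at most 50 mm and 8.59 degrees, less where a joint would pass 70% of its speed; a pose out of reach is approached as far as the arm can. A call with a gripper value outside its range is refused whole. OPENING is the finger opening in m, from 0 to 0.094, set as the call begins (- or left out, the last holds). The fingers move at their own pace and stop on an object; FORCE is the grip in N (left out, the last holds). Time passes only in rows, so rows that repeat a pose let the fingers close. It gives the time, the measured TCP pose, the force, the opening and the grip force at its end, in the units of the state.
- manip.observe(): the state, without advancing time (a new reading comes with each control period).
- manip.grab_frame(name): name is "scene" or "top"; returns (picture, depth): 400x640x3 uint8, red, green, blue; 400x640 float32, m along the optical axis (not along the pixel's ray), 0 where there is no reading.
- manip.camera_params(name): a dict with "mtx" (3x3 intrinsics, pixels), "distortion" ([k1, k2, p1, p2, k3] as OpenCV has them; the pictures are not rectified), "T" (4x4, takes a point from camera to world coordinates). Camera axes: x right, y down, z forward; pixel columns grow to the right and rows downward; lengths in m; the calibration is good to about 2 mm. A picture is of the moment at which its call begins. camera_params takes no time and is no camera call.
- manip.hand_in(): hands the job in; it is judged then, once.
Trained networks look in the newest picture that a camera, given by its name, has taken for a name from the list of things; names that differ only in an ending like _2 or _b are one class to them, and where a whole thing is asked for, a point or a joint stands for the part that bears it (a point fixed in the world has none). Each returns a list of dicts, best first, with "confidence" (0 to 1); they miss things now and then, are a little off and sometimes report something else, mostly with a low value. They report only what shows in the picture. A call takes as long as a camera call.
- manip.boxes_of(camera, query): "extent" ([left, top, right, bottom] in pixels, round what is visible of it).
The state is a dict: "clock": time; "joint_pos": joint angles; "qvel": joint speeds; "effort": joint torques, N m; "ee_pos": TCP position; "orientation": TCP orientation; "wrist_force": force on the tool from outside, world axes, zero at the start; "moment": the same for the moment, N m; "grip_width": opening from 0.0 (shut) to 1.0 (fully open); "gripper_force": force on a finger pad.
Only numpy, scipy, OpenCV 4.12 (cv2) and the standard library are available. Lean on these libraries where they do the work, as an engineer would, in place of code of your own. Each camera call takes 0.05 s, during which the arm holds its last target. There are 200 camera calls.

## Working session

There is one attempt and no reset: what is moved stays moved. The work goes in short steps, Python scripts to look and compute and a shell command to move; the robot and the scene stay as the last step left them, time stands still between calls to the robot, and variables do not carry over. Pictures are saved under pics/ and viewed, at most 10 in all, crops included, and the job is handed in when it is done.

```bash
mkdir -p pics
cat > h.py <<'E'
import numpy as np, cv2
from bench import manip
def grab(n,save=None):
    im,d=manip.grab_frame(n)
    if save: cv2.imwrite('pics/'+save+'.png',im[:,:,::-1])
    return im,d
def ray(n,uv):
    c=manip.camera_params(n);T=np.array(c['T'])
    p=cv2.undistortPoints(np.array(uv,float).reshape(-1,1,2),np.array(c['mtx']),np.array(c['distortion'])).reshape(-1,2)
    r=np.c_[p,np.ones(len(p))]@T[:3,:3].T
    return T[:3,3],r
def atz(n,uv,z):
    o,r=ray(n,uv); return o+r*((z-o[2])/r[:,2])[:,None]
def px(n,P):
    c=manip.camera_params(n);T=np.linalg.inv(np.array(c['T']))
    r,_=cv2.Rodrigues(T[:3,:3])
    return cv2.projectPoints(np.array(P,float).reshape(-1,1,3),r,T[:3,3],np.array(c['mtx']),np.array(c['distortion']))[0].reshape(-1,2)
E
python3 - <<'E'
from h import *
s=manip.observe();print(s)
for n in("top","scene"):
    im,d=grab(n,n+'0'); print(n,np.round(manip.camera_params(n)['T'],3).tolist(),manip.camera_params(n)['mtx'])
    for q in("nest","wheel","jaw","jaw_pointer","gauge_mark","gauge_tip","wheel_top"):
        try: print(q,[(np.round(b['extent'],1).tolist(),round(b['confidence'],2)) for b in manip.boxes_of(n,q)[:2]])
        except Exception as e: print(q,e)
E
```

```text
{'clock': 0.0, 'joint_pos': array([ 1.00689998e+00,  2.45819915e-01,  1.55898633e+00, -1.10584451e-06,
        1.33872407e+00, -1.74106521e-01]), 'qvel': array([-0.00040394,  0.00163961,  0.00015329, -0.00121929, -0.00185335,
       -0.00172078]), 'effort': array([ 6.00892745e-04, -4.15845644e+01, -3.14597404e+01,  6.83547347e-02,
        3.32872721e-02, -1.50167757e-04]), 'ee_pos': array([0.24669163, 0.60076391, 0.22635649]), 'orientation': array([ 1.93663220e-01,  9.81067591e-01, -9.03808615e-04, -3.48939380e-04]), 'wrist_force': array([ 0.85790775, -0.22697081, -0.2522496 ]), 'moment': array([-0.03942014,  0.00758835,  0.00753753]), 'gripper_force': 0.0, 'grip_width': 1.001568167946656}
top [[0.002, -0.997, 0.072, 0.365], [-1.0, -0.004, -0.022, 0.022], [0.022, -0.072, -0.997, 1.255], [0.0, 0.0, 0.0, 1.0]] [[375.67949528   0.         309.70680601]
 [  0.         375.67949528 199.65787393]
 [  0.           0.           1.        ]]
nest [([287.0, 135.1, 370.3, 214.0], 0.71), ([312.0, 169.5, 328.5, 198.3], 0.53)]
wheel [([313.1, 151.5, 334.2, 163.8], 0.43)]
jaw [([312.3, 170.9, 323.2, 199.5], 0.59)]
jaw_pointer [([308.8, 163.3, 333.9, 199.1], 0.47)]
gauge_mark []
gauge_tip [([287.9, 135.0, 370.6, 212.9], 0.2)]
wheel_top [([287.4, 136.2, 369.8, 212.5], 0.67), ([182.8, 214.4, 202.2, 240.2], 0.5)]
scene [[0.865, -0.292, 0.408, -0.145], [-0.502, -0.499, 0.707, -1.063], [-0.003, -0.816, -0.578, 0.928], [0.0, 0.0, 0.0, 1.0]] [[467.88925331   0.         314.18928781]
 [  0.         467.88925331 203.23169273]
 [  0.           0.           1.        ]]
nest [([300.9, 189.8, 390.5, 232.3], 0.97)]
wheel [([309.9, 210.2, 350.5, 224.5], 0.66)]
jaw [([314.7, 207.5, 353.9, 223.7], 0.77)]
jaw_pointer [([310.2, 207.3, 352.3, 223.2], 0.56)]
gauge_mark []
gauge_tip []
wheel_top [([299.2, 193.0, 389.1, 233.5], 0.82)]
```

View pics/top0.png

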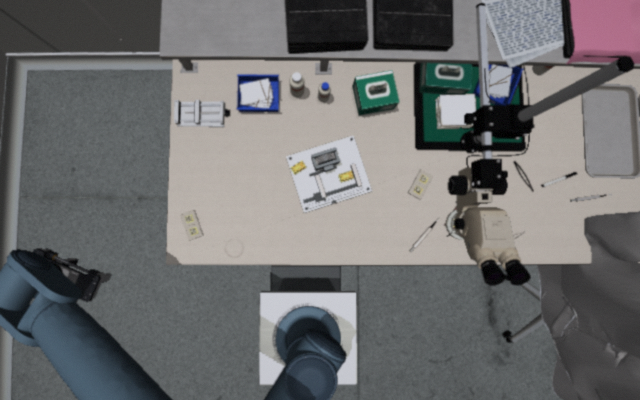

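View pics/scene0.png

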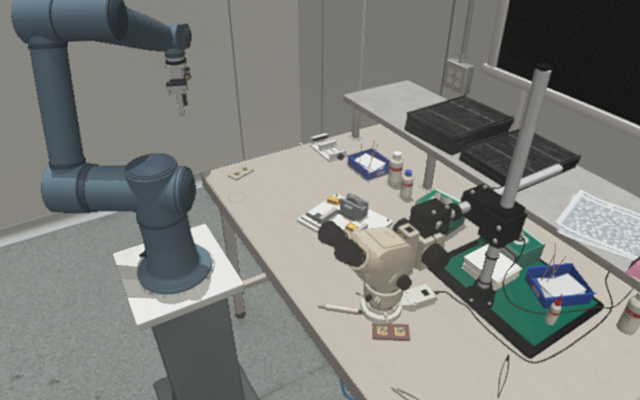

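The top view shows the white nest at about (329,174), the wheel housing at (325,158) and the jaw at (320,183). I'll enlarge both views.

Run:
```python
import cv2
a=cv2.imread('pics/top0.png')[130:216,282:376];cv2.imwrite('pics/c1.png',cv2.resize(a,(752,688)[:2] if 0 else (648,593),interpolation=cv2.INTER_CUBIC))
a=cv2.imread('pics/scene0.png')[188:240,296:394];cv2.imwrite('pics/c2.png',cv2.resize(a,None,fx=8,fy=8,interpolation=cv2.INTER_CUBIC))
```

```text
(no output)
```

View pics/c1.png

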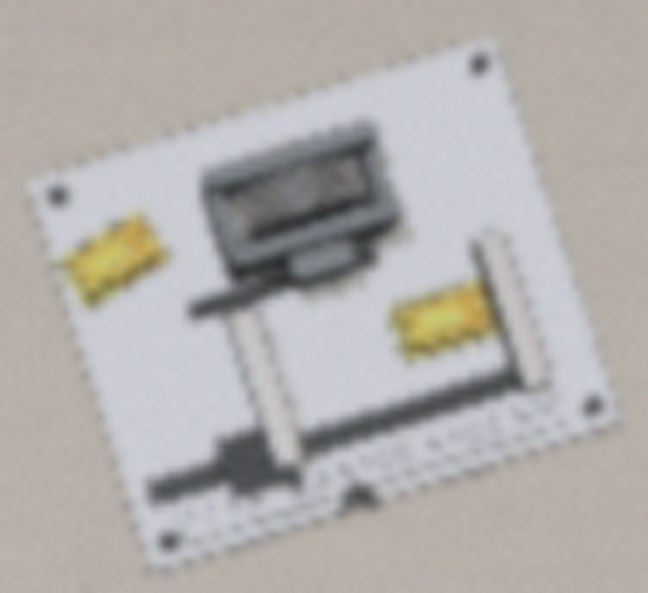

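View pics/c2.png

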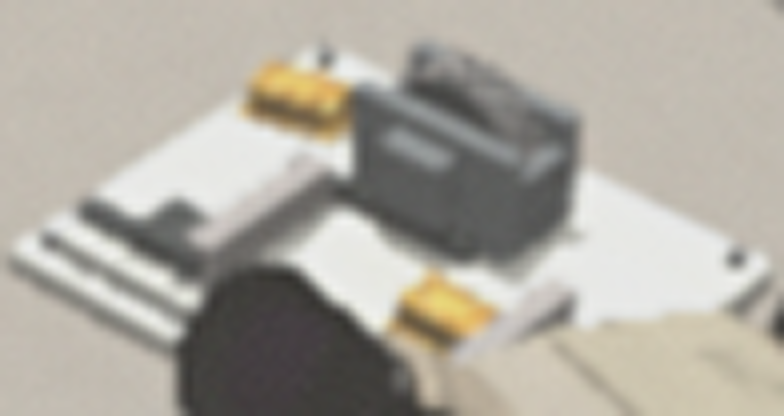

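The crops show the jaw pointer tip near crop (295,483) and the gauge mark point near (358,490). The plate corners are at (32,185), (493,42), (618,422) and (152,568). Next I'll fit the nest pose and rectify the image into the nest frame.

```bash
cat >> h.py <<'E'
def avg(n,k=6): return np.mean([manip.grab_frame(n)[0].astype(float) for _ in range(k)],0)
def rect(im,pose,z,xr,yr,s=0.0005):
    # image: rows = nest x decreasing downward, cols = nest y decreasing to the right
    X=np.arange(xr[1],xr[0],-s);Y=np.arange(yr[1],yr[0],-s)
    gx,gy=np.meshgrid(X,Y,indexing='ij');c,si=np.cos(pose[2]),np.sin(pose[2])
    P=np.stack([pose[0]+c*gx-si*gy,pose[1]+si*gx+c*gy,np.full_like(gx,z)],-1)
    m=px('top',P.reshape(-1,3)).reshape(*gx.shape,2).astype(np.float32)
    return cv2.remap(im.astype(np.float32),m[...,0],m[...,1],cv2.INTER_CUBIC),X,Y
E
python3 - <<'E'
from h import *
from scipy.optimize import minimize
im=avg('top');np.save('im0.npy',im)
q=np.array([[32,185],[493,42],[618,422],[152,568]])/6.894+[282,130]-.43
w=atz('top',q,.012);print(np.round(w,4).tolist(),[round(float(np.linalg.norm(w[i]-w[i-1])),4) for i in range(4)])
c=w.mean(0);d=(w[0]+w[1]-w[2]-w[3])[:2];p0=[c[0],c[1],np.arctan2(d[1],d[0])]
# refine: contrast across the plate's top edge
g=im.min(2)
t=np.linspace(-1,1,80)
def edge(h):
    a,b=.1+h,.12+h
    return np.r_[np.c_[a+0*t,t*.115],np.c_[-a+0*t,t*.115],np.c_[t*.095,b+0*t],np.c_[t*.095,-b+0*t]]
def val(p,h):
    e=edge(h);c,s=np.cos(p[2]),np.sin(p[2])
    P=np.c_[p[0]+c*e[:,0]-s*e[:,1],p[1]+s*e[:,0]+c*e[:,1],np.full(len(e),.012)]
    m=px('top',P).astype(np.float32)
    return cv2.remap(g.astype(np.float32),m[:,:1],m[:,1:],cv2.INTER_CUBIC).ravel()
f=lambda p:-np.mean(val(p,-.002))+np.mean(val(p,.002))
r=minimize(f,p0,method='Nelder-Mead',options=dict(initial_simplex=[p0]+[list(np.add(p0,v)) for v in([.003,0,0],[0,.003,0],[0,0,.02])]))
p=r.x;print('p0',np.round(p0,4),'fit',np.round(p,4),r.fun);np.save('pose.npy',p)
R=np.array([[np.cos(p[2]),-np.sin(p[2])],[np.sin(p[2]),np.cos(p[2])]])
print('wheel',p[:2]+R@[.045,0])
a,X,Y=rect(im,p,.0285,(-.11,.08),(-.1,.1),.00033)
a=np.clip(a,0,255).astype(np.uint8)[:,:,::-1].copy()
for y in np.arange(-.1,.1,.02):
    j=int((.1-y)/.00033);cv2.line(a,(j,0),(j,6 if abs(y)>1e-6 else 20),(0,0,255),1)
for x in np.arange(-.1,.08,.02):
    i=int((.08-x)/.00033);cv2.line(a,(0,i),(6 if abs(x)>1e-6 else 20,i),(0,0,255),1)
print(a.shape);cv2.imwrite('pics/r0.png',a)
E
```

```text
[[0.599, 0.0745, 0.012], [0.6713, -0.1504, 0.012], [0.4847, -0.2098, 0.012], [0.4134, 0.0157, 0.012]] [0.1947, 0.2362, 0.1958, 0.2365]
p0 [ 0.5421 -0.0675  0.3076] fit [ 0.5436 -0.0671  0.314 ] -19.100753784179688
wheel [ 0.58641054 -0.05322549]
(576, 607, 3)
```

View pics/r0.png

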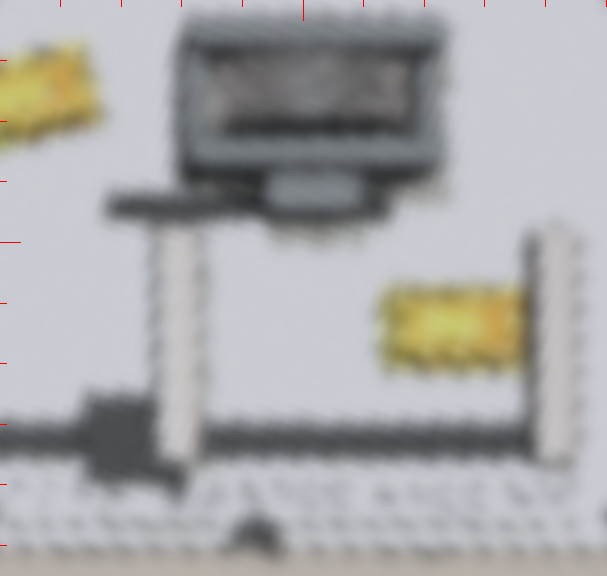

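The rectified view fits the given sizes: fixed jaw face at y≈-76 mm, wheel centred at y≈0. The pointer tip is at about (183,490), y≈+40 mm, and the gauge point at about (257,517), y≈+15 mm. That leaves about 25 mm of jaw travel, or 62 mm at the rim. The wheel top is at world (0.586, -0.053, 0.078). I'll move over with the fingers shut and turn +0.70 rad so the fingertips' long side lies along the stroke.

```bash
python3 -m inch '[[0.02,-0.04,0,0,0,0.07],[0.04,-0.08,0,0,0,0.14],[0.06,-0.12,0,0,0,0.21],[0.08,-0.16,0,0,0,0.28],[0.1,-0.2,0,0,0,0.35],[0.12,-0.24,0,0,0,0.42],[0.14,-0.28,0,0,0,0.49],[0.16,-0.32,0,0,0,0.56],[0.18,-0.36,0,0,0,0.63],[0.21,-0.4,0,0,0,0.7]]' 0 20
python3 - <<'E'
from h import *
p=np.load('pose.npy');im=np.load('im0.npy')
a,X,Y=rect(im,p,.038,(-.06,-.01),(0.01,.07),.00025)
v=a.mean((0,2));print('jaw top plane profile',[(round(y*1e3,1),int(x)) for y,x in zip(Y[::6],v[::6])])
a,X,Y=rect(im,p,.0285,(-.1,-.075),(0.0,.055),.00025)
for x in np.arange(-.078,-.1,-.002):
    i=np.argmin(abs(X-x));print(round(x*1e3),a[i,::6].mean(1).astype(int).tolist())
print((Y[::6]*1e3).round(1).tolist())
E
```

```text
clock: 2.1
ee_pos: [0.4571, 0.1997, 0.2278]
orientation: [-0.156, 0.988, 0.0, 0.0]
wrist_force: [0.8, 1.0, 0.3]
grip_width: 0.186
gripper_force: 0.0
jaw top plane profile [(np.float64(70.0), 185), (np.float64(68.5), 184), (np.float64(67.0), 183), (np.float64(65.5), 184), (np.float64(64.0), 184), (np.float64(62.5), 183), (np.float64(61.0), 182), (np.float64(59.5), 182), (np.float64(58.0), 183), (np.float64(56.5), 182), (np.float64(55.0), 180), (np.float64(53.5), 174), (np.float64(52.0), 164), (np.float64(50.5), 158), (np.float64(49.0), 161), (np.float64(47.5), 173), (np.float64(46.0), 186), (np.float64(44.5), 194), (np.float64(43.0), 197), (np.float64(41.5), 198), (np.float64(40.0), 195), (np.float64(38.5), 191), (np.float64(37.0), 183), (np.float64(35.5), 176), (np.float64(34.0), 175), (np.float64(32.5), 180), (np.float64(31.0), 189), (np.float64(29.5), 196), (np.float64(28.0), 200), (np.float64(26.5), 202), (np.float64(25.0), 203), (np.float64(23.5), 202), (np.float64(22.0), 202), (np.float64(20.5), 202), (np.float64(19.0), 203), (np.float64(17.5), 203), (np.float64(16.0), 203), (np
[... 1845 characters left out ...]
 187, 188, 186, 187, 186, 176, 162, 140, 122, 106, 96, 91, 83, 81, 84, 90, 107, 129, 150, 170, 181, 189, 188]
-98 [189, 186, 182, 180, 181, 184, 187, 187, 186, 183, 180, 181, 184, 188, 189, 190, 186, 184, 176, 168, 154, 134, 116, 103, 101, 97, 91, 87, 83, 85, 100, 119, 146, 165, 181, 190, 189]
-100 [179, 178, 172, 167, 166, 170, 175, 178, 178, 173, 169, 165, 168, 173, 179, 181, 177, 170, 159, 149, 139, 130, 123, 118, 118, 113, 109, 102, 95, 94, 102, 116, 136, 153, 170, 180, 183]
[55.0, 53.5, 52.0, 50.5, 49.0, 47.5, 46.0, 44.5, 43.0, 41.5, 40.0, 38.5, 37.0, 35.5, 34.0, 32.5, 31.0, 29.5, 28.0, 26.5, 25.0, 23.5, 22.0, 20.5, 19.0, 17.5, 16.0, 14.5, 13.0, 11.5, 10.0, 8.5, 7.0, 5.5, 4.0, 2.5, 1.0]
```

Subpixel profiles give the pointer at y≈+41.5 and the gauge at +15.3. The remaining closing is about 26 mm, or 65 mm at the rim: two 32 mm strokes, then a trim.

```bash
python3 -m inch '[[0.02,-0.04,0,0,0,0],[0.04,-0.08,0,0,0,0],[0.06,-0.12,-0.01,0,0,0],[0.08,-0.16,-0.03,0,0,0],[0.1,-0.2,-0.05,0,0,0],[0.1245,-0.238,-0.085,0,0,0],[0.1245,-0.238,-0.108,0,0,0],[0.1245,-0.238,-0.12,0,0,0],[0.1245,-0.238,-0.12,0,0,0],[0.1245,-0.238,-0.12,0,0,0]]'
python3 -c "
from bench import manip;s=manip.observe();print(s['joint_pos'].round(3))"
```

```text
clock: 3.1
ee_pos: [0.5818, -0.036, 0.1085]
orientation: [-0.155, 0.988, -0.0, 0.001]
wrist_force: [0.0, 0.1, 0.1]
grip_width: 0.006
gripper_force: 0.0
[-0.256  0.226  1.814  0.     1.101 -2.138]
```

```bash
python3 -m inch '[[0,-0.002,-0.005,0,0,0],[0,-0.002,-0.007,0,0,0],[0,-0.002,-0.008,0,0,0],[0,-0.002,-0.008,0,0,0]]'; python3 -m inch '[[0,0,-0.001,0,0,0],[0,0,-0.001,0,0,0]]'
```

```text
clock: 3.5
ee_pos: [0.5816, -0.0386, 0.0997]
orientation: [-0.155, 0.988, -0.0, 0.0]
wrist_force: [-0.5, -0.3, -0.3]
grip_width: 0.004
gripper_force: 0.0
clock: 3.7
ee_pos: [0.5815, -0.0387, 0.0985]
orientation: [-0.155, 0.988, -0.0, 0.0]
wrist_force: [-0.4, -0.3, 0.4]
grip_width: 0.009
gripper_force: 0.0
```

```bash
python3 -m inch '[[0,0,-0.001,0,0,0],[0,0,-0.001,0,0,0]]'; python3 -m inch '[[0,0,-0.001,0,0,0],[0,0,-0.001,0,0,0]]'
```

```text
clock: 3.9
ee_pos: [0.5814, -0.0387, 0.0973]
orientation: [-0.154, 0.988, 0.0, -0.0]
wrist_force: [-0.1, 0.6, -0.8]
grip_width: 0.004
gripper_force: 0.0
clock: 4.1
ee_pos: [0.5816, -0.0388, 0.0969]
orientation: [-0.154, 0.988, -0.0, -0.0]
wrist_force: [-0.9, 0.5, 2.9]
grip_width: 0.006
gripper_force: 1.8
```

```bash
python3 -m inch '[[0,0,-0.001,0,0,0],[0,0,-0.001,0,0,0]]'
```

```text
clock: 4.3
ee_pos: [0.5817, -0.0388, 0.0967]
orientation: [-0.155, 0.988, -0.0, -0.0]
wrist_force: [-4.0, 1.0, 9.4]
grip_width: 0.008
gripper_force: 4.4
```

```bash
python3 -m inch '[[0.0006,-0.0019,0.0009,0,0,0],[0.0012,-0.0038,0.0016,0,0,0],[0.0018,-0.0057,0.0021,0,0,0],[0.0025,-0.0076,0.0025,0,0,0],[0.0025,-0.0076,0.0025,0,0,0]]'
```

```text
clock: 4.8
ee_pos: [0.5842, -0.0462, 0.0994]
orientation: [-0.155, 0.988, 0.0, -0.0]
wrist_force: [-4.3, 1.4, 9.7]
grip_width: 0.006
gripper_force: 5.1
```

```bash
python3 -m inch '[[0.0006,-0.0019,0.0003,0,0,0],[0.0012,-0.0038,0.0004,0,0,0],[0.0018,-0.0057,0.0004,0,0,0],[0.0025,-0.0076,0.0004,0,0,0],[0.0031,-0.0095,0.0004,0,0,0],[0.0037,-0.0114,0.0004,0,0,0],[0.0037,-0.0114,0.0004,0,0,0]]'; python3 -m inch '[[0.0006,-0.0019,-0.0002,0,0,0],[0.0012,-0.0038,-0.0004,0,0,0],[0.0018,-0.0057,-0.0008,0,0,0],[0.0025,-0.0076,-0.0014,0,0,0],[0.0031,-0.0095,-0.0021,0,0,0],[0.0037,-0.0114,-0.0029,0,0,0],[0.0037,-0.0114,-0.0029,0,0,0]]'
python3 - <<'E'
from h import *
np.save('im1.npy',avg('top'))
im=np.load('im1.npy');p=np.load('pose.npy')
a,X,Y=rect(im,p,.0285,(-.11,.08),(-.1,.1),.00033)
cv2.imwrite('pics/r1.png',np.clip(a,0,255).astype(np.uint8)[:,:,::-1])
for z in(0,1):
  a,X,Y=rect(np.load(f'im{z}.npy'),p,.038,(-.055,-.03),(0.01,.07),.00025)
  print(Y[np.argmin(a.mean((0,2)))])
  if z==0: r=a.mean((0,2))
  else:
    v=a.mean((0,2));e=[np.abs(v[k:]-r[:len(r)-k]).mean() for k in range(120)];print('shift mm',np.argmin(e)*.25)
E
```

```text
clock: 5.5
ee_pos: [0.5884, -0.0586, 0.0999]
orientation: [-0.155, 0.988, -0.001, 0.0]
wrist_force: [-3.1, -0.7, 8.0]
grip_width: 0.003
gripper_force: 4.3
clock: 6.2
ee_pos: [0.5921, -0.0701, 0.0963]
orientation: [-0.154, 0.988, -0.001, 0.001]
wrist_force: [-0.7, -2.8, 4.6]
grip_width: -0.001
gripper_force: 2.7
0.04999999999999999
0.010249999999999954
shift mm 22.0
```

View pics/r1.png

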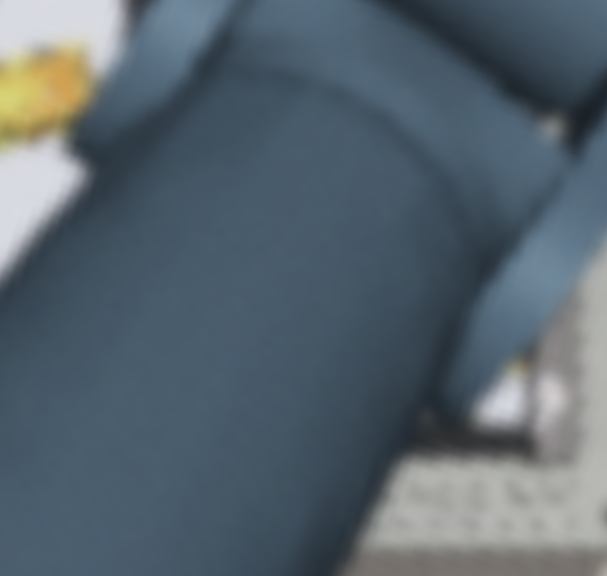

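The arm hides the nest from above, as expected. I'll lift, return and repeat the same stroke.

```bash
python3 -m inch '[[0,0,0.015,0,0,0],[-0.005,0.015,0.015,0,0,0],[-0.0099,0.0304,0.015,0,0,0],[-0.0099,0.0304,0.008,0,0,0],[-0.0099,0.0304,0.003,0,0,0],[-0.0099,0.0304,0.001,0,0,0],[-0.0099,0.0304,0,0,0,0],[-0.0099,0.0304,0,0,0,0]]'
```

```text
clock: 7.3
ee_pos: [0.5809, -0.0378, 0.096]
orientation: [-0.154, 0.988, 0.002, -0.001]
wrist_force: [-6.2, 4.1, 9.6]
grip_width: 0.008
gripper_force: 6.0
```

```bash
python3 -m inch '[[0.0006,-0.0019,0.0009,0,0,0],[0.0012,-0.0038,0.0016,0,0,0],[0.0018,-0.0057,0.0021,0,0,0],[0.0025,-0.0076,0.0025,0,0,0],[0.0031,-0.0095,0.0028,0,0,0],[0.0037,-0.0114,0.0029,0,0,0],[0.0043,-0.0133,0.0029,0,0,0],[0.005,-0.0152,0.0029,0,0,0],[0.0056,-0.0171,0.0029,0,0,0],[0.0062,-0.019,0.0029,0,0,0]]'; python3 -m inch '[[0.0006,-0.0019,-0.0002,0,0,0],[0.0012,-0.0038,-0.0004,0,0,0],[0.0018,-0.0057,-0.0008,0,0,0],[0.0025,-0.0076,-0.0014,0,0,0],[0.0031,-0.0095,-0.0021,0,0,0],[0.0037,-0.0114,-0.0029,0,0,0],[0.0037,-0.0114,-0.0029,0,0,0]]'; python3 -m inch '[[0,0,0.03,0,0,0],[-0.03,0.04,0.06,0,0,0],[-0.05,0.08,0.06,0,0,0],[-0.06,0.13,0.06,0,0,0],[-0.07,0.18,0.06,0,0,0],[-0.08,0.23,0.06,0,0,0],[-0.09,0.28,0.06,0,0,0],[-0.1,0.32,0.06,0,0,0],[-0.1,0.32,0.06,0,0,0]]'
cat > m.py <<'E'
from h import *
import sys
n=sys.argv[1];im=avg('top');np.save(n+'.npy',im);p=np.load('pose.npy')
ref=np.load('im0.npy')
def dark(z,xr,yr,im):
    a,X,Y=rect(im,p,z,xr,yr,.00025);return a.mean((0,2)),Y
r,Y=dark(.0285,(-.082,-.075),(-.02,.08),ref)   # carriage front + pointer
rj,_=dark(.038,(-.05,-.02),(-.02,.08),ref)
vj,_=dark(.038,(-.05,-.02),(-.02,.08),im)
v,_=dark(.0285,(-.082,-.075),(-.02,.08),im)
from scipy.interpolate import interp1d
def sh(r,v,lo,hi):
    m=(Y>lo)&(Y<hi);f=interp1d(Y,v,bounds_error=False,fill_value=np.nan)
    ks=np.arange(-.005,.045,.0001);e=[np.nanmean((f(Y[m]-k)-r[m])**2) for k in ks];return ks[int(np.nanargmin(e))]*1e3,np.nanmin(e)
print('jaw shift',sh(rj,vj,.028,.056),'pointer shift',sh(r,v,.03,.056))
a,X,Y2=rect(im,p,.0285,(-.105,-.06),(-.01,.05),.0001)
cv2.imwrite(f'pics/{n}.png',np.clip(a,0,255).astype(np.uint8)[:,:,::-1])
E
python3 m.py s2
```

```text
clock: 8.3
ee_pos: [0.588, -0.0588, 0.0999]
orientation: [-0.154, 0.988, -0.001, -0.0]
wrist_force: [-5.1, -0.1, 10.8]
grip_width: 0.003
gripper_force: 5.1
clock: 9.0
ee_pos: [0.5919, -0.0707, 0.096]
orientation: [-0.154, 0.988, -0.001, 0.0]
wrist_force: [-1.6, -2.1, 4.8]
grip_width: 0.005
gripper_force: 2.6
clock: 9.9
ee_pos: [0.4896, 0.2549, 0.1548]
orientation: [-0.157, 0.988, 0.0, -0.0]
wrist_force: [0.3, -0.5, -1.1]
grip_width: 0.004
gripper_force: 0.0
jaw shift (np.float64(28.200000000000088), np.float64(157.0654942863702)) pointer shift (np.float64(28.200000000000088), np.float64(62.183563850821194))
```

View pics/s2.png

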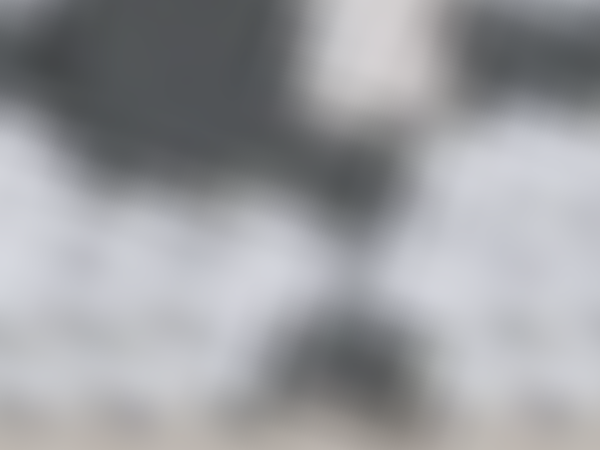

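The picture shows the pointer tip at about (357,240) and the gauge point at about (350,295), at 0.1 mm/px. They are within about 1 mm, so I'll quantify it.

```bash
cat > q.py <<'E'
from h import *
import sys
p=np.load('pose.npy')
for n in sys.argv[1:]:
    im=np.load(n+'.npy')
    a,X,Y=rect(im,p,.0285,(-.105,-.06),(-.01,.05),.0001);g=a.mean(2)
    def row(x,lo,hi):
        i=np.argmin(abs(X-x));m=(Y>lo)&(Y<hi);w=g[i-3:i+4,m].mean(0);y=Y[m]*1e3
        w=np.clip(w.max()*.92-w,0,None)
        h=w>w.max()*.5
        return round(float((w*y).sum()/w.sum()),2),round(float(y[h].mean()),2),round(float(y[np.argmax(w)]),2),round(float(h.sum()*.1),1)
    c=float(sys.argv[0]=='x')
    print(n)
    for x in(-.08,-.081,-.082,-.083,-.084,-.085): print('ptr',x,row(x,.005,.022))
    for x in(-.088,-.089,-.09,-.092,-.094,-.096): print('gau',x,row(x,.004,.026))
    a,X,Y=rect(im,p,.038,(-.06,-.02),(-.01,.06),.0001);v=a.mean((0,2));d=np.gradient(cv2.GaussianBlur(v[None],(1,1),0)[0])
    print('jaw profile',[(round(float(y)*1e3,1),int(q)) for y,q in zip(Y[::15],v[::15])])
E
python3 q.py s2
```

```text
s2
ptr -0.08 (15.2, 15.45, 15.3, 10.8)
ptr -0.081 (15.06, 15.0, 14.5, 9.5)
ptr -0.082 (14.9, 14.8, 14.4, 8.3)
ptr -0.083 (14.68, 14.7, 14.4, 7.1)
ptr -0.084 (14.54, 14.45, 14.3, 6.0)
ptr -0.085 (14.49, 14.4, 14.2, 5.5)
gau -0.088 (14.87, 14.85, 14.7, 5.0)
gau -0.089 (15.07, 14.95, 14.7, 6.0)
gau -0.09 (15.23, 15.2, 14.9, 7.1)
gau -0.092 (15.26, 15.1, 15.1, 9.5)
gau -0.094 (15.19, 15.2, 15.2, 12.3)
gau -0.096 (15.43, 15.5, 14.7, 13.1)
jaw profile [(60.0, 216), (58.5, 217), (57.0, 217), (55.5, 216), (54.0, 216), (52.5, 216), (51.0, 216), (49.5, 215), (48.0, 212), (46.5, 208), (45.0, 203), (43.5, 198), (42.0, 194), (40.5, 191), (39.0, 190), (37.5, 190), (36.0, 190), (34.5, 191), (33.0, 192), (31.5, 192), (30.0, 192), (28.5, 191), (27.0, 187), (25.5, 181), (24.0, 170), (22.5, 161), (21.0, 162), (19.5, 174), (18.0, 190), (16.5, 202), (15.0, 209), (13.5, 210), (12.0, 209), (10.5, 205), (9.0, 198), (7.5, 192), (6.0, 191), (4.5, 195), (3.0, 202), (1.5, 209), (-0.0, 213), (-1.5, 215), (-3.0, 216), (-4.5, 217), (-6.0, 217), (-7.5, 217), (-9.0, 217)]
```

```bash
python3 -m inch '[[-0.02,0.04,0.01,0,0,0],[-0.04,0.08,0.02,0,0,0],[-0.07,0.12,0.03,0,0,0],[-0.09,0.16,0.04,0,0,0],[-0.12,0.2,0.05,0,0,0],[-0.15,0.24,0.06,0,0,0],[-0.18,0.28,0.07,0,0,0],[-0.21,0.32,0.07,0,0,0],[-0.24,0.345,0.07,0,0,0],[-0.24,0.345,0.07,0,0,0]]'
cat > d.py <<'E'
from h import *
import sys
n=sys.argv[1];im=avg('top',8);np.save(n+'.npy',im);p=np.load('pose.npy')
R=lambda f:rect(np.load(f+'.npy').mean(2),p,.0285,(-.105,-.06),(-.02,.07),.0001)
a0,X,Y=R('im0');a,_,_=R(n);Ym=Y*1e3
k=np.median(a[:,(Y<-.005)]/a0[:,(Y<-.005)]);print('gain',round(float(k),3))
def cen(D,x,lo,hi):
    i=np.argmin(abs(X-x));m=(Y>lo)&(Y<hi);w=np.clip(D[i-8:i+9,m].mean(0),0,None);w=np.clip(w-.15*w.max(),0,None)
    return round(float((w*Ym[m]).sum()/w.sum()),2),round(float(Ym[m][np.argmax(w)]),2),int(w.max())
D=k*a0-a
for x in(-.080,-.082,-.083,-.084,-.085,-.086): print(x,'ptr now',cen(D,x,.006,.020),' ptr start',cen(-D,x,.034,.048))
for nm,A in(('start',a0),('now',a)):
    print('gauge',nm,[cen(190*(k if nm=='now' else 1)-A,x,.004,.027)[:2] for x in(-.089,-.09,-.092,-.094,-.096)])
v=np.clip(np.c_[a],0,255)[:, 200:800].astype(np.uint8)
cv2.imwrite(f'pics/{n}.png',v)
E
python3 d.py s3; python3 m.py s3m; python3 q.py s3
```

```text
clock: 11.2
ee_pos: [0.249, 0.5977, 0.2253]
orientation: [-0.156, 0.988, 0.0, -0.0]
wrist_force: [-0.2, 0.6, 0.4]
grip_width: 0.006
gripper_force: 0.0
gain 1.0
-0.08 ptr now (14.37, 13.8, 94)  ptr start (44.11, 44.0, 72)
-0.082 ptr now (14.11, 13.6, 73)  ptr start (43.21, 42.9, 57)
-0.083 ptr now (13.91, 13.5, 62)  ptr start (42.88, 42.1, 49)
-0.084 ptr now (13.63, 13.4, 50)  ptr start (42.53, 42.0, 39)
-0.085 ptr now (13.47, 13.4, 38)  ptr start (42.14, 41.6, 28)
-0.086 ptr now (13.48, 13.6, 28)  ptr start (41.91, 41.5, 18)
gauge start [(15.5, 15.1), (15.45, 15.0), (15.28, 15.2), (15.22, 15.0), (15.46, 14.6)]
gauge now [(15.11, 14.8), (15.27, 15.0), (15.27, 15.2), (15.21, 15.0), (15.47, 14.6)]
jaw shift (np.float64(28.200000000000088), np.float64(19.824782313899927)) pointer shift (np.float64(28.900000000000087), np.float64(29.38044378624524))
s3
ptr -0.08 (15.19, 15.45, 15.3, 10.8)
ptr -0.081 (15.05, 14.95, 14.2, 9.4)
ptr -0.082 (14.89, 14.8, 14.4, 8.3)
ptr -0.083 (14.67, 14.65, 14.4, 7.2)
ptr -0.084 (14.53, 14.5, 14.3, 6.3)
ptr -0.085 (14.49, 14.4, 14.2, 5.7)
gau -0.088 (14.91, 14.9, 14.8, 5.3)
gau -0.089 (15.12, 15.05, 14.7, 6.2)
gau -0.09 (15.27, 15.25, 14.9, 7.2)
gau -0.092 (15.28, 15.15, 15.1, 9.6)
gau -0.094 (15.2, 15.2, 15.2, 12.3)
gau -0.096 (15.46, 15.55, 14.7, 13.2)
jaw profile [(60.0, 203), (58.5, 203), (57.0, 203), (55.5, 202), (54.0, 202), (52.5, 202), (51.0, 202), (49.5, 201), (48.0, 198), (46.5, 194), (45.0, 189), (43.5, 185), (42.0, 181), (40.5, 178), (39.0, 177), (37.5, 177), (36.0, 178), (34.5, 178), (33.0, 179), (31.5, 180), (30.0, 179), (28.5, 178), (27.0, 175), (25.5, 168), (24.0, 158), (22.5, 149), (21.0, 150), (19.5, 161), (18.0, 177), (16.5, 188), (15.0, 195), (13.5, 196), (12.0, 195), (10.5, 191), (9.0, 185), (7.5, 179), (6.0, 177), (4.5, 182), (3.0, 189), (1.5, 195), (-0.0, 199), (-1.5, 201), (-3.0, 202), (-4.5, 203), (-6.0, 203), (-7.5, 203), (-9.0, 203)]
```

Background subtraction puts the pointer at about 13.5 mm and the gauge at 15.2 mm. The 28.2 mm jaw shift agrees with this. The jaw is therefore about 1.5 mm too far, so I'll roll back about 3.5 mm at the rim.

```bash
python3 -m inch '[[0.02,-0.04,0,0,0,0],[0.04,-0.08,0,0,0,0],[0.06,-0.12,0,0,0,0],[0.08,-0.16,0,0,0,0],[0.1,-0.2,0,0,0,0],[0.12,-0.24,0,0,0,0],[0.14,-0.28,0,0,0,0],[0.16,-0.32,0,0,0,0],[0.18,-0.36,0,0,0,0],[0.2,-0.4,0,0,0,0]]'; python3 -m inch '[[0.02,-0.04,0,0,0,0],[0.04,-0.08,-0.01,0,0,0],[0.06,-0.12,-0.03,0,0,0],[0.085,-0.16,-0.05,0,0,0],[0.11,-0.2,-0.07,0,0,0],[0.135,-0.24,-0.09,0,0,0],[0.1351,-0.2498,-0.105,0,0,0],[0.1351,-0.2498,-0.115,0,0,0],[0.1351,-0.2498,-0.12,0,0,0],[0.1351,-0.2498,-0.12,0,0,0]]'; python3 -m inch '[[0,0,-0.003,0,0,0],[0,0,-0.005,0,0,0],[0,0,-0.006,0,0,0],[0,0,-0.006,0,0,0]]'
```

```text
clock: 12.9
ee_pos: [0.4519, 0.1942, 0.2258]
orientation: [-0.155, 0.988, 0.0, 0.0]
wrist_force: [1.3, 0.6, 0.2]
grip_width: 0.002
gripper_force: 0.0
clock: 13.9
ee_pos: [0.5856, -0.0523, 0.105]
orientation: [-0.155, 0.988, 0.0, -0.001]
wrist_force: [-1.1, 0.4, -0.1]
grip_width: 0.006
gripper_force: 0.0
clock: 14.3
ee_pos: [0.5868, -0.0536, 0.1002]
orientation: [-0.155, 0.988, -0.0, 0.0]
wrist_force: [-0.9, 0.9, 3.3]
grip_width: 0.006
gripper_force: 1.7
```

Next, press about 1 mm further, roll back 3.5 mm (to the nest's left) and lift.

```bash
python3 -m inch '[[0,0,-0.0008,0,0,0],[0,0,-0.0008,0,0,0]]'; python3 -m inch '[[-0.0003,0.0008,0,0,0,0],[-0.0005,0.0017,0,0,0,0],[-0.0008,0.0025,0,0,0,0],[-0.0011,0.0033,0,0,0,0],[-0.0011,0.0033,0,0,0,0],[-0.0011,0.0033,0,0,0,0]]'; python3 -m inch '[[0,0,0.03,0,0,0],[-0.01,0.04,0.06,0,0,0],[-0.03,0.08,0.08,0,0,0],[-0.05,0.12,0.1,0,0,0],[-0.07,0.16,0.12,0,0,0],[-0.09,0.2,0.12,0,0,0],[-0.11,0.24,0.12,0,0,0],[-0.13,0.28,0.12,0,0,0],[-0.15,0.32,0.12,0,0,0],[-0.17,0.36,0.12,0,0,0]]';  python3 -m inch '[[-0.02,0.04,0,0,0,0],[-0.04,0.08,0,0,0,0],[-0.06,0.12,0,0,0,0],[-0.08,0.16,0,0,0,0],[-0.1,0.2,0,0,0,0],[-0.12,0.24,0,0,0,0],[-0.14,0.27,0,0,0,0],[-0.16,0.29,0,0,0,0],[-0.16,0.29,0,0,0,0]]'
python3 d.py s4; python3 m.py s4m
```

```text
clock: 14.5
ee_pos: [0.587, -0.0542, 0.1001]
orientation: [-0.155, 0.988, -0.0, 0.0]
wrist_force: [-2.6, 1.0, 7.6]
grip_width: 0.004
gripper_force: 3.8
clock: 15.1
ee_pos: [0.5862, -0.0515, 0.1002]
orientation: [-0.155, 0.988, -0.001, 0.001]
wrist_force: [-1.4, -1.4, 5.8]
grip_width: 0.006
gripper_force: 3.1
clock: 16.1
ee_pos: [0.4144, 0.3108, 0.2188]
orientation: [-0.154, 0.988, 0.0, 0.0]
wrist_force: [0.1, 0.0, -0.4]
grip_width: 0.005
gripper_force: 0.0
clock: 17.0
ee_pos: [0.253, 0.6012, 0.2183]
orientation: [-0.156, 0.988, 0.0, -0.0]
wrist_force: [0.8, -0.0, 0.5]
grip_width: 0.005
gripper_force: 0.0
gain 1.001
-0.08 ptr now (14.72, 15.1, 85)  ptr start (44.38, 44.6, 53)
-0.082 ptr now (14.4, 13.9, 60)  ptr start (43.25, 43.2, 48)
-0.083 ptr now (14.13, 13.8, 48)  ptr start (42.87, 42.1, 44)
-0.084 ptr now (13.72, 13.4, 35)  ptr start (42.5, 42.0, 37)
-0.085 ptr now (13.42, 13.4, 24)  ptr start (42.12, 41.6, 27)
-0.086 ptr now (13.35, 13.3, 16)  ptr start (41.9, 41.5, 17)
gauge start [(15.5, 15.1), (15.45, 15.0), (15.28, 15.2), (15.22, 15.0), (15.46, 14.6)]
gauge now [(15.18, 14.8), (15.31, 15.0), (15.27, 15.2), (15.23, 15.0), (15.46, 14.6)]
jaw shift (np.float64(27.50000000000008), np.float64(14.575152295670716)) pointer shift (np.float64(28.400000000000087), np.float64(34.02774563061256))
```

View pics/s4m.png

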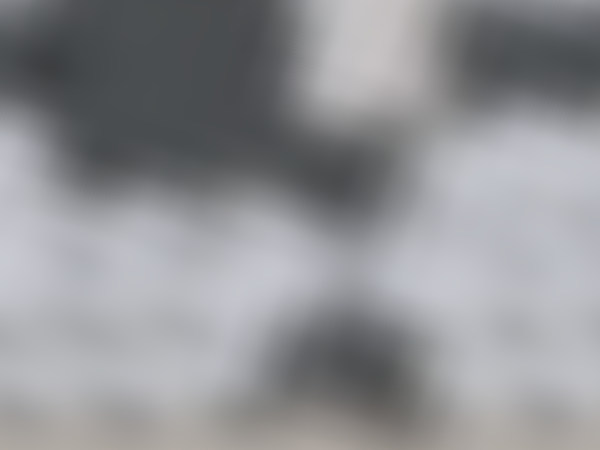

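The rollback shows: pointer tip now at about (355,235) against the gauge at (350,290). Pixel aliasing limits this reading, so I'll do one model fit (rendered triangles, pixel-averaged) over all positions.

```bash
cat > fit.py <<'E'
from h import *
from scipy.optimize import least_squares
from scipy.ndimage import gaussian_filter
import sys
p=np.load('pose.npy');S=8;U0,U1,V0,V1=290,350,176,218
u,v=np.meshgrid((np.arange((U1-U0)*S)+.5)/S-.5+U0,(np.arange((V1-V0)*S)+.5)/S-.5+V0)
def nest(z):
    W=atz('top',np.c_[u.ravel(),v.ravel()],z)[:,:2]-p[:2];c,s=np.cos(p[2]),np.sin(p[2])
    return (W@np.array([[c,-s],[s,c]])).reshape(*u.shape,2)*1e3
N=nest(.0285);x,y=N[...,0],N[...,1]
def cov(m,sig): return gaussian_filter(m.astype(float),sig*S)[:, :].reshape(V1-V0,S,U1-U0,S).mean((1,3))
soft=lambda d:np.clip(d/.15+.5,0,1)
xc=x.reshape(V1-V0,S,U1-U0,S).mean((1,3));yc=y.reshape(V1-V0,S,U1-U0,S).mean((1,3))
I=lambda n:np.load(n+'.npy').mean(2)[V0:V1,U0:U1]
ims={n:I(n) for n in['im0','s3']+sys.argv[1:]}
def ptr(t,k,tip,cl,cx): # triangle + carriage block to its left
    return np.maximum(soft(np.minimum((x-tip)*k-abs(y-t),x-tip)),soft(np.minimum(x-cx,y-t-cl)))
def model(q,n,t):
    bg=ims['s3'] if n=='im0' else ims['im0']
    c=cov(ptr(t,q[0],q[1],q[2],q[3]),q[5]);return bg*(1-c)+q[4]*c
g0={'im0':42.}
names=list(ims);ts=[g0.get(n,14.) for n in names]
def res(q):
    r=[]
    for n,t,t0 in zip(names,q[6:],ts):
        m=(xc<-79.5)&(xc>-91)&(abs(yc-t0)<8);r.append((model(q,n,t)-ims[n])[m])
    return np.concatenate(r)
s=least_squares(res,[.6,-84.7,4,-78,70,.4]+ts,diff_step=1e-3,bounds=([.2,-87,1,-84,20,.1]+[t-6 for t in ts],[2,-82,15,-70,120,1]+[t+6 for t in ts]))
print('ptr',dict(zip(names,s.x[6:].round(2))),'k,tip,cl,cx,dark,sig',s.x[:6].round(2),'rms',np.sqrt(np.mean(s.fun**2)).round(2),len(s.fun))
def gm(q): 
    c=cov(soft(np.minimum(np.minimum((q[2]-x)*q[1],7)-abs(y-q[0]),q[2]-x)),q[4]);return q[5]*(1-c)+q[3]*c
for n in names:
    m=(xc<-87.5)&(xc>-96)&(abs(yc-15)<9)
    h=least_squares(lambda q:(gm(q)-ims[n])[m],[15,.8,-87.3,70,.4,190],diff_step=1e-3)
    print('gauge',n,h.x.round(2),'rms',np.sqrt(np.mean(h.fun**2)).round(2),m.sum())
E
python3 fit.py s4
```

```text
ptr {'im0': np.float64(43.19), 's3': np.float64(13.66), 's4': np.float64(14.19)} k,tip,cl,cx,dark,sig [  0.53 -86.33   4.78 -80.1   60.5    0.71] rms 5.63 54
gauge im0 [ 15.45   2.13 -90.23  58.73   0.95 194.58] rms 5.74 14
gauge s3 [ 15.32   1.04 -88.11   4.77   1.54 217.72] rms 6.46 14
gauge s4 [ 15.37   2.08 -89.88  52.43   1.08 199.32] rms 6.19 14
```

Fit: gauge at about 15.3, pointer at about 14.2–14.6. I'll roll back roughly another 1 mm of jaw (2.5 mm at the rim).

```bash
python3 -m inch '[[0.02,-0.04,0,0,0,0],[0.04,-0.08,0,0,0,0],[0.06,-0.12,0,0,0,0],[0.08,-0.16,0,0,0,0],[0.1,-0.2,0,0,0,0],[0.12,-0.24,0,0,0,0],[0.14,-0.28,0,0,0,0],[0.16,-0.32,0,0,0,0],[0.18,-0.36,0,0,0,0],[0.2,-0.4,0,0,0,0]]'; python3 -m inch '[[0.02,-0.04,0,0,0,0],[0.04,-0.08,-0.01,0,0,0],[0.06,-0.12,-0.03,0,0,0],[0.085,-0.16,-0.05,0,0,0],[0.11,-0.2,-0.07,0,0,0],[0.13,-0.24,-0.09,0,0,0],[0.131,-0.253,-0.1,0,0,0],[0.131,-0.253,-0.11,0,0,0],[0.131,-0.253,-0.114,0,0,0],[0.131,-0.253,-0.114,0,0,0]]'; python3 -m inch '[[0,0,-0.003,0,0,0],[0,0,-0.005,0,0,0],[0,0,-0.006,0,0,0],[0,0,-0.006,0,0,0]]'
```

```text
clock: 18.7
ee_pos: [0.456, 0.1977, 0.219]
orientation: [-0.155, 0.988, 0.0, 0.0]
wrist_force: [1.1, 0.4, -1.0]
grip_width: 0.004
gripper_force: 0.0
clock: 19.7
ee_pos: [0.5856, -0.052, 0.1043]
orientation: [-0.155, 0.988, 0.0, -0.0]
wrist_force: [0.8, -0.0, 0.4]
grip_width: 0.005
gripper_force: 0.0
clock: 20.1
ee_pos: [0.5869, -0.0532, 0.1002]
orientation: [-0.155, 0.988, -0.0, 0.0]
wrist_force: [-1.7, 1.3, 5.7]
grip_width: 0.002
gripper_force: 2.8
```

```bash
python3 -m inch '[[0,0,-0.0003,0,0,0],[0,0,-0.0003,0,0,0]]'; python3 -m inch '[[-0.0003,0.0008,0,0,0,0],[-0.0005,0.0016,0,0,0,0],[-0.0008,0.0025,0,0,0,0],[-0.0008,0.0025,0,0,0,0],[-0.0008,0.0025,0,0,0,0]]'; python3 -m inch '[[0,0,0.03,0,0,0],[-0.01,0.04,0.06,0,0,0],[-0.03,0.08,0.08,0,0,0],[-0.05,0.12,0.1,0,0,0],[-0.07,0.16,0.12,0,0,0],[-0.09,0.2,0.12,0,0,0],[-0.11,0.24,0.12,0,0,0],[-0.13,0.28,0.12,0,0,0],[-0.15,0.32,0.12,0,0,0],[-0.17,0.36,0.12,0,0,0]]';  python3 -m inch '[[-0.02,0.04,0,0,0,0],[-0.04,0.08,0,0,0,0],[-0.06,0.12,0,0,0,0],[-0.08,0.16,0,0,0,0],[-0.1,0.2,0,0,0,0],[-0.12,0.24,0,0,0,0],[-0.14,0.27,0,0,0,0],[-0.16,0.29,0,0,0,0],[-0.16,0.29,0,0,0,0]]'
python3 d.py s5; python3 m.py s5m; python3 q.py s5|grep -v jaw; python3 fit.py s4 s5
```

```text
clock: 20.3
ee_pos: [0.587, -0.0534, 0.1002]
orientation: [-0.155, 0.988, -0.0, 0.001]
wrist_force: [-3.1, 0.9, 6.9]
grip_width: 0.003
gripper_force: 3.4
clock: 20.8
ee_pos: [0.5864, -0.0515, 0.1002]
orientation: [-0.155, 0.988, -0.001, 0.001]
wrist_force: [-3.0, -1.0, 5.4]
grip_width: 0.006
gripper_force: 2.9
clock: 21.8
ee_pos: [0.4143, 0.3106, 0.2189]
orientation: [-0.155, 0.988, 0.0, 0.001]
wrist_force: [0.5, 0.1, -0.2]
grip_width: 0.007
gripper_force: 0.0
clock: 22.7
ee_pos: [0.2528, 0.6008, 0.2185]
orientation: [-0.157, 0.988, 0.0, -0.0]
wrist_force: [0.7, -0.3, 1.0]
grip_width: 0.003
gripper_force: 0.0
gain 1.001
-0.08 ptr now (14.74, 15.1, 80)  ptr start (44.38, 44.6, 52)
-0.082 ptr now (14.43, 13.9, 55)  ptr start (43.22, 43.2, 47)
-0.083 ptr now (14.19, 13.8, 44)  ptr start (42.83, 42.1, 43)
-0.084 ptr now (13.85, 13.8, 33)  ptr start (42.46, 42.0, 36)
-0.085 ptr now (13.64, 13.7, 22)  ptr start (42.06, 41.6, 27)
-0.086 ptr now (13.66, 13.6, 15)  ptr start (41.8, 41.5, 17)
gauge start [(15.5, 15.1), (15.45, 15.0), (15.28, 15.2), (15.22, 15.0), (15.46, 14.6)]
gauge now [(15.
[... 411 characters left out ...]
ptr -0.085 (15.08, 15.1, 14.8, 5.1)
gau -0.088 (15.19, 15.15, 15.1, 5.0)
gau -0.089 (15.28, 15.15, 15.0, 6.0)
gau -0.09 (15.39, 15.35, 14.9, 7.2)
gau -0.092 (15.32, 15.2, 15.1, 9.7)
gau -0.094 (15.2, 15.25, 15.2, 12.4)
gau -0.096 (15.42, 15.45, 14.7, 13.2)
ptr {'im0': np.float64(42.95), 's3': np.float64(13.72), 's4': np.float64(14.21), 's5': np.float64(14.22)} k,tip,cl,cx,dark,sig [  0.54 -86.21   3.29 -79.85  60.94   0.73] rms 5.07 72
gauge im0 [ 15.45   2.13 -90.23  58.73   0.95 194.58] rms 5.74 14
gauge s3 [ 15.32   1.04 -88.11   4.77   1.54 217.72] rms 6.46 14
gauge s4 [ 15.37   2.08 -89.88  52.43   1.08 199.32] rms 6.19 14
gauge s5 [ 15.38   1.6  -89.47  65.73   0.92 193.41] rms 6.38 14
```

View pics/s5m.png

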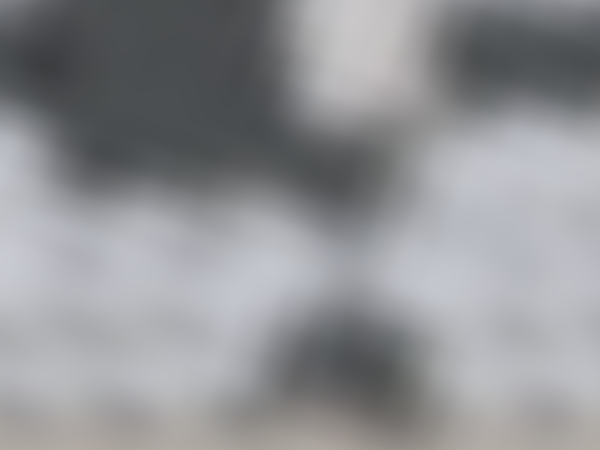

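Run:
```python
from h import *
p=np.load('pose.npy');s=.0001
def prof(n,lo,hi,xr):
    a,X,Y=rect(np.load(n+'.npy').mean(2),p,.038,xr,(lo,hi),s);return a.mean(0),Y*1e3
def lag(a,Ya,b,Yb,c,ks,w):  # b(y) ~ a(y+k)
    y=np.arange(c-w,c+w,.1);A=np.interp(y,Ya[::-1],a[::-1]);A=A-A.mean();best=[]
    for k in ks:
        B=np.interp(y-k,Yb[::-1],b[::-1]);B=B-B.mean();best.append(-(A@B)/np.sqrt((A@A)*(B@B)))
    i=int(np.argmin(best));return round(float(ks[i]),2),round(-best[i],3)
for xr in((-.06,-.045),(-.012,0.0),(-.06,0.)):
  f,Yf=prof('s5',-.11,-.06,xr)
  print(xr,'fixed jaw profile',[(round(float(y),1),int(q)) for y,q in zip(Yf[80:400:15],f[80:400:15])])
  for n in('im0','s3','s4','s5'):
    b,Yb=prof(n,-.02,.085,xr);o=prof('im0',-.02,.085,xr)
    c=41.5 if n=='im0' else 14.5
    l=lag(b,Yb,f,Yf,c,np.arange(c+82-6,c+82+6,.05),9)
    r=lag(o[0],o[1],b,Yb,41.5,np.arange(20,35,.05) if n!='im0' else np.arange(-1,1,.05),13)
    print(n,'jaw centre via fixed',round(l[0]-82,2),l[1],'shift from start',r)
```

```text
(-0.06, -0.045) fixed jaw profile [(-68.0, 183), (-69.5, 167), (-71.0, 147), (-72.5, 131), (-74.0, 129), (-75.5, 144), (-77.0, 167), (-78.5, 184), (-80.0, 192), (-81.5, 195), (-83.0, 193), (-84.5, 189), (-86.0, 184), (-87.5, 181), (-89.0, 182), (-90.5, 188), (-92.0, 196), (-93.5, 201), (-95.0, 204), (-96.5, 205), (-98.0, 205), (-99.5, 205)]
im0 jaw centre via fixed 41.9 0.943 shift from start (0.0, np.float64(1.0))
s3 jaw centre via fixed 13.75 0.987 shift from start (28.5, np.float64(0.999))
s4 jaw centre via fixed 14.3 0.99 shift from start (27.9, np.float64(0.995))
s5 jaw centre via fixed 14.8 0.981 shift from start (27.15, np.float64(0.995))
(-0.012, 0.0) fixed jaw profile [(-68.0, 193), (-69.5, 177), (-71.0, 155), (-72.5, 136), (-74.0, 131), (-75.5, 142), (-77.0, 163), (-78.5, 180), (-80.0, 189), (-81.5, 192), (-83.0, 191), (-84.5, 188), (-86.0, 184), (-87.5, 180), (-89.0, 181), (-90.5, 187), (-92.0, 194), (-93.5, 200), (-95.0, 204), (-96.5, 205), (-98.0, 205), (-99.5, 205)]
im0 jaw centre via fixed 41.95 0.74 shift from start (0.0, np.float64(1.0))
s3 jaw centre via fixed 12.95
[... 159 characters left out ...]
0.966 shift from start (27.3, np.float64(0.899))
(-0.06, 0.0) fixed jaw profile [(-68.0, 163), (-69.5, 148), (-71.0, 131), (-72.5, 119), (-74.0, 121), (-75.5, 139), (-77.0, 163), (-78.5, 181), (-80.0, 190), (-81.5, 193), (-83.0, 192), (-84.5, 189), (-86.0, 184), (-87.5, 180), (-89.0, 180), (-90.5, 187), (-92.0, 194), (-93.5, 200), (-95.0, 203), (-96.5, 205), (-98.0, 205), (-99.5, 205)]
im0 jaw centre via fixed 41.85 0.86 shift from start (0.0, np.float64(1.0))
s3 jaw centre via fixed 13.0 0.976 shift from start (28.55, np.float64(0.97))
s4 jaw centre via fixed 13.9 0.973 shift from start (27.75, np.float64(0.971))
s5 jaw centre via fixed 14.5 0.943 shift from start (27.25, np.float64(0.983))
```

Jaw profile alignment puts the pointer at about 14.6–14.8, with the gauge at about 15.25. Each rollback moved the jaw about 0.6 mm, so one more equal step should centre it.

```bash
python3 -m inch '[[0.02,-0.04,0,0,0,0],[0.04,-0.08,0,0,0,0],[0.06,-0.12,0,0,0,0],[0.08,-0.16,0,0,0,0],[0.1,-0.2,0,0,0,0],[0.12,-0.24,0,0,0,0],[0.14,-0.28,0,0,0,0],[0.16,-0.32,0,0,0,0],[0.18,-0.36,0,0,0,0],[0.2,-0.4,0,0,0,0]]'; python3 -m inch '[[0.02,-0.04,0,0,0,0],[0.04,-0.08,-0.01,0,0,0],[0.06,-0.12,-0.03,0,0,0],[0.085,-0.16,-0.05,0,0,0],[0.11,-0.2,-0.07,0,0,0],[0.13,-0.24,-0.09,0,0,0],[0.131,-0.253,-0.1,0,0,0],[0.131,-0.253,-0.11,0,0,0],[0.131,-0.253,-0.114,0,0,0],[0.131,-0.253,-0.114,0,0,0]]'; python3 -m inch '[[0,0,-0.003,0,0,0],[0,0,-0.005,0,0,0],[0,0,-0.006,0,0,0],[0,0,-0.0063,0,0,0],[0,0,-0.0063,0,0,0]]'
```

```text
clock: 24.4
ee_pos: [0.4562, 0.1972, 0.2187]
orientation: [-0.155, 0.988, 0.0, 0.0]
wrist_force: [0.9, 1.2, 0.1]
grip_width: 0.012
gripper_force: 0.0
clock: 25.4
ee_pos: [0.5858, -0.0525, 0.104]
orientation: [-0.155, 0.988, 0.0, -0.0]
wrist_force: [-0.5, -0.1, -0.2]
grip_width: 0.005
gripper_force: 0.0
clock: 25.9
ee_pos: [0.5872, -0.0539, 0.1001]
orientation: [-0.155, 0.988, -0.0, 0.001]
wrist_force: [-2.9, 1.1, 8.6]
grip_width: 0.006
gripper_force: 4.1
```

```bash
python3 -m inch '[[-0.0003,0.0008,0,0,0,0],[-0.0005,0.0016,0,0,0,0],[-0.0008,0.0024,0,0,0,0],[-0.0008,0.0024,0,0,0,0],[-0.0008,0.0024,0,0,0,0]]'; python3 -m inch '[[0,0,0.03,0,0,0],[-0.01,0.04,0.06,0,0,0],[-0.03,0.08,0.08,0,0,0],[-0.05,0.12,0.1,0,0,0],[-0.07,0.16,0.12,0,0,0],[-0.09,0.2,0.12,0,0,0],[-0.11,0.24,0.12,0,0,0],[-0.13,0.28,0.12,0,0,0],[-0.15,0.32,0.12,0,0,0],[-0.17,0.36,0.12,0,0,0]]';  python3 -m inch '[[-0.02,0.04,0,0,0,0],[-0.04,0.08,0,0,0,0],[-0.06,0.12,0,0,0,0],[-0.08,0.16,0,0,0,0],[-0.1,0.2,0,0,0,0],[-0.12,0.24,0,0,0,0],[-0.14,0.27,0,0,0,0],[-0.16,0.29,0,0,0,0],[-0.16,0.29,0,0,0,0]]'
python3 d.py s6; python3 q.py s6|grep -v jaw
python3 - <<'E'
from h import *
p=np.load('pose.npy')
def prof(n,lo,hi,xr=(-.06,-.045)):
    a,X,Y=rect(np.load(n+'.npy').mean(2),p,.038,xr,(lo,hi),.0001);return a.mean(0)[::-1],Y[::-1]*1e3
def best(a,b,c,ks,w):
    y=np.arange(c-w,c+w,.1);A=np.interp(y,a[1],a[0])
    return round(float(max(ks,key=lambda k:np.corrcoef(A,np.interp(y-k,b[1],b[0]))[0,1])),2)
for n in('s5','s6'):
    b=prof(n,-.02,.085);print(n,best(b,prof(n,-.11,-.06),14.5,np.arange(91,103,.05),9)-82,best(prof('im0',-.02,.085),b,41.5,np.arange(20,35,.05),13))
E
```

```text
clock: 26.4
ee_pos: [0.5867, -0.0522, 0.1001]
orientation: [-0.155, 0.988, -0.001, 0.001]
wrist_force: [-2.7, -1.4, 7.8]
grip_width: 0.004
gripper_force: 3.4
clock: 27.4
ee_pos: [0.4145, 0.3101, 0.2187]
orientation: [-0.155, 0.988, 0.0, 0.001]
wrist_force: [0.2, -0.4, 0.3]
grip_width: 0.005
gripper_force: 0.0
clock: 28.3
ee_pos: [0.2529, 0.6003, 0.2182]
orientation: [-0.157, 0.988, 0.0, -0.0]
wrist_force: [0.3, -0.3, -0.2]
grip_width: 0.004
gripper_force: 0.0
gain 1.001
-0.08 ptr now (14.87, 15.5, 78)  ptr start (44.39, 44.6, 54)
-0.082 ptr now (14.51, 14.0, 54)  ptr start (43.28, 43.2, 48)
-0.083 ptr now (14.27, 13.8, 43)  ptr start (42.88, 42.4, 44)
-0.084 ptr now (13.92, 13.8, 32)  ptr start (42.5, 42.0, 36)
-0.085 ptr now (13.69, 13.7, 22)  ptr start (42.09, 41.6, 26)
-0.086 ptr now (13.63, 13.6, 15)  ptr start (41.86, 41.5, 17)
gauge start [(15.5, 15.1), (15.45, 15.0), (15.28, 15.2), (15.22, 15.0), (15.46, 14.6)]
gauge now [(15.28, 14.8), (15.38, 15.0), (15.3, 15.2), (15.23, 15.0), (15.48, 14.6)]
s6
ptr -0.08 (15.92, 16.75, 16.3, 10.6)
ptr -0.081 (15.8, 16.1, 16.2, 9.3)
ptr -0.082 (15.65, 15.75, 16.1, 8.0)
ptr -0.083 (15.38, 15.5, 15.7, 6.7)
ptr -0.084 (15.21, 15.25, 15.3, 5.6)
ptr -0.085 (15.11, 15.15, 14.9, 5.0)
gau -0.088 (15.16, 15.15, 15.1, 5.0)
gau -0.089 (15.27, 15.15, 15.0, 6.0)
gau -0.09 (15.37, 15.35, 14.9, 7.2)
gau -0.092 (15.31, 15.2, 15.1, 9.7)
gau -0.094 (15.22, 15.3, 14.9, 12.3)
gau -0.096 (15.47, 15.55, 14.6, 13.2)
s5 14.799999999999997 27.15
s6 14.900000000000006 27.1
```

View pics/s6.png

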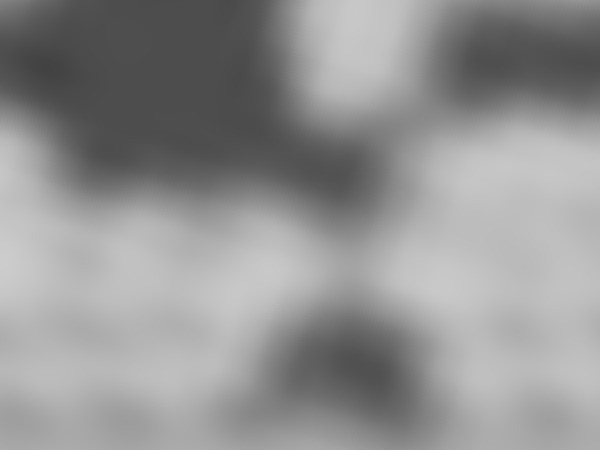

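The final image shows the pointer tip at about (350,230), directly opposite the gauge point at about (350,300). The profiles give 14.9–15.1 mm against 15.25 mm. The hand is well clear, so I'm handing in.

```bash
python3 -c "
from bench import manip;print(manip.hand_in())"
```

```text
the job is handed in; nothing more can be done
None
```

I closed the jaw by the wheel alone (two closing strokes, then three small rollbacks); its pointer now stands opposite the gauge mark to within about 0.5 mm by camera. The hand is clear and the job was handed in at about 29 s.

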